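Fetch the file handle out of the pipe pot

TASK

Take the wooden file handle with the brass ferrule out of the deep steel pot it stands in, and stand it upright, ferrule up, on the round cork pad in the free pocket of the blue tool box. The pot is too narrow for wide-open fingers. Do not tip the two pots or push them about.

Things in the scene. Friction and masses are not known exactly. Their poses are not given: they have to be found in the camera images.
- handle_center (a point): Centre (half-way up) of the loose, round wooden file handle, 96 mm tall, upright in one of the two pots, up to 7 mm off its axis; z axis points to the ferrule end. Its lower 30 mm is a bulb 33 mm across; from 46 mm above the foot to the top it is a straight neck 22 mm across, the last 22 mm being the brass ferrule. Flat foot 30 mm across, 48 mm below this point; top 48 mm above. 55 to 115 g.
- pot_rim (a point): Centre of the mouth of the loose steel-pipe pot holding the handle: round, 108 mm across outside, 100 mm inside, 117 mm high, 1.3 kg; inner floor 111 mm below this point, handle's top 15 mm below. A gripper's body does not fit in: let finger tips go no more than 40 mm below the rim (25 mm below the handle's top, enough to grip the ferrule), opened there to about 45 mm at most. z up.
- pot2_rim (a point): Centre of the mouth of the second pot, of the same kind and size; it holds a grey steel drift punch 85 mm tall and is a bystander. Either pot may be the nearer one.
- pad_top (a point): Centre of the upper face of the round cork pad, 56 mm across, fixed on the floor of the one free pocket of the blue wooden box. The box has three pockets in a row, each 64 by 64 mm inside, walls 8 mm thick, their tops 47 mm above this point; it is fixed and turned by up to 20 degrees. The other pockets hold a brass pipe coupling and a steel bolt standing on its head, both lower than the walls.
There are look-alikes about, which are no part of the job. Leave any green or purple look-alike of the part that bears handle_center alone.

How it is judged:
By the outcome, as a careful person would: the job done as asked, in the order asked, and still so for the second after the job is handed in, with the robot touching nothing.
It also fails if it takes over 38 s, if anything falls off the work surface, if the arm or the gripper's body presses on something with over 40 N, if the wrist force passes 120 N, or if a joint passes its speed limit or range.

ROBOT

A 7-joint arm with a two-finger parallel gripper is mounted at the origin on the work surface. World frame = base frame: x ahead of the robot, y to its left, z up, the work surface at z = 0. Lengths are in mm, angles in rad, forces in N, time in s.
With the tool pointing down it reaches from about 425 to 975 mm from the base axis. Payload 16.7 kg.
Tool frame: the origin (TCP) lies on the mounting face of the last link; the fingertips stand 173 mm ahead of it and the grasp point (between the pads) lies 155 mm ahead of it; z points along the fingers, y is the line along which they close (so a half turn about z gives the same grasp; the last joint's range is limited). The gripper opens to 85 mm and grips with 20 to 120 N. Pads are 22 mm wide; open, the fingers measure 114 mm over their backs; the gripper's body (76 mm by 85 mm) begins 54 mm behind the grasp point. The pads swing forward as they close: fully open they stand 13 mm farther back than shut.
Start: joints at [-1.298, 0.426, 0.074, 1.606, -0.034, 1.111, -0.067], TCP at [276.971, 615.528, 404.702] pointing down, gripper open.
Joint ranges: [-2.85, 2.85], [-0.5, 2.14], [-1.23, 1.37], [0.21, 2.46], [-1.02, 4.16], [0.16, 2.05], [-2.73, 2.73]. Speed limits (rad/s): [1.89, 1.89, 2.39, 2.39, 3.01, 3.01, 3.01].

INTERFACE

Orientations are given as a unit quaternion [x, y, z, w].
In Python, from cell import sensors, cams, r gives the robot as it stands.
- The arm moves only by the tool servo_tool, never from a script. Its argument "steps" is a list of rows, each a list of 5 numbers: the shift along the world's x, y, z in units of 25 mm (1.0 is 25 mm), then the turn about the world's z in units of 6 degrees (1.0 is 6 degrees), then the closure in counts, from 0 (fully open) to 255 (shut). A call has exactly 10 rows; each row shifts and turns the commanded pose from where the row before left it; what a row does not reach is not made up. A row lasts 1/8 s, in which the tool goes at most 62.5 mm and 10.7 degrees, less where a joint would pass 70% of its speed; a pose out of reach is approached as far as the arm can. A call is refused whole if a number of a shift passes 1 or a number of a turn 1, either way. A call with a gripper value outside its range is refused whole. The fingers move at their own pace and stop on an object; "grip_force" is the grip in N (left out, the last holds). Time passes only in rows, so rows that do not move let the fingers close, or fill a call up. It gives the time, the measured TCP pose, the force, the opening and the grip force at its end, in the units of the state.
- sensors.sense(): the state, without advancing time (a new reading comes with each control period).
- cams.camera(name): name is "side" or "top"; returns a dict with "img" (420x560x3 uint8, red, green, blue), "z_map" (420x560 float32, mm along the optical axis (not along the pixel's ray), 0 where there is no reading), "vfov" (degrees; the focal length in pixels is half the picture's height over the tangent of half this angle, whatever the lens; pixels are square), "cx", "cy" (the principal point, pixels), "k1" (the pictures are not rectified: a ray, as slopes to the right and down, at radius r is drawn at 1 + k1 r^2 times it, then the intrinsics apply), "R" (3x3) and "t" (3): a world point X has camera coordinates R X + t. Camera axes: x right, y down, z forward; pixel columns grow to the right and rows downward; lengths in mm; the calibration is good to about 2 mm. A picture is of the moment at which its call begins.
- r.finish_job(): hands the job in; it is judged then, once.
The state is a dict: "clock": time; "q": joint angles; "joint_velocities": joint speeds; "joint_efforts": joint torques, N m; "eef_pos": TCP position; "tcp_rot": TCP orientation; "ft_force": force on the tool from outside, world axes, zero at the start; "wrist_torque": the same for the moment, N m; "grip_width": opening from 0.0 (shut) to 1.0 (fully open); "gripper_force": force on a finger pad.
Only numpy, scipy, OpenCV 4.12 (cv2) and the standard library are available. Lean on these libraries where they do the work, as an engineer would, in place of code of your own. Each camera call takes 0.05 s, during which the arm holds its last target. There are 200 camera calls.

## Working session

There is one attempt and no reset: what is moved stays moved. The work goes in short steps, Python scripts to look and compute and a tool call to move; the robot and the scene stay as the last step left them, time stands still between calls to the robot, and variables do not carry over. Pictures are saved under pics/ and viewed, at most 10 in all, crops included, and the job is handed in when it is done.

Besides the shell and the picture viewer there is one more tool, called after "Request:" as a command line: name --pt "numbers of a row" for each row, then --argument value for the rest. servo_tool: Moves the arm, as the interface text tells. Its arguments: {"type":"object","properties":{"steps":{"type":"array","items":{"type":"array","items":{"type":"number"}}},"grip_force":{"type":"number"}},"required":["steps"]}

```bash
mkdir -p pics; cat > h.py <<'E'
import numpy as np,cv2
from cell import sensors,cams,r
def shot(n,tag):
    c=cams.camera(n); np.save(f'pics/{tag}.npy',c,allow_pickle=True)
    cv2.imwrite(f'pics/{tag}.png',c['img'][:,:,::-1]); return c
def load(tag): return np.load(f'pics/{tag}.npy',allow_pickle=True).item()
def K(c):
    f=210/np.tan(np.radians(c['vfov'])/2); return np.array([[f,0,c['cx']],[0,f,c['cy']],[0,0,1.]])
def ray(c,uv):
    p=cv2.undistortPoints(np.array(uv,float).reshape(-1,1,2),K(c),np.array([c['k1'],0,0,0.]))[:,0]
    return np.c_[p,np.ones(len(p))]
def atz(c,uv,z):
    d=ray(c,uv)@c['R']; o=-c['R'].T@c['t']; return o+d*((z-o[2])/d[:,2])[:,None]
def cloud(c):
    v,u=np.mgrid[0:420,0:560]; d=ray(c,np.stack([u.ravel(),v.ravel()],1))
    P=(d*c['z_map'].reshape(-1,1)-c['t'])@c['R']; P=P.reshape(420,560,3); P[c['z_map']==0]=np.nan; return P
def proj(c,X): return cv2.projectPoints(np.array(X,float).reshape(-1,3),cv2.Rodrigues(c['R'])[0],np.array(c['t'],float),K(c),np.array([c['k1'],0,0,0.]))[0][:,0]
E
python3 - <<'E'
from h import *
a=shot('top','top0');b=shot('side','side0')
cv2.imwrite('pics/both.png',cv2.resize(np.vstack([a['img'],b['img']])[:,:,::-1],(400,600)))
for c in(a,b):print(c['vfov'],c['k1'],-c['R'].T@c['t'],c['R'][2])
s=sensors.sense();print(s)
E
```

```text
42.304554170950034 -0.07815184178559044 [ 471.25979848   31.8542286  1210.20586683] [ 0.06557862  0.01471589 -0.99773889]
46.474487150245544 -0.03856455117115722 [ 284.37916761 -516.85688894  874.67894852] [ 0.26623771  0.56428409 -0.78147357]
{'clock': 0.1, 'q': array([-1.29748447,  0.4266801 ,  0.07384972,  1.60653839, -0.03408745,
        1.11081351, -0.06712074]), 'joint_velocities': array([-3.78204173e-04, -2.15975841e-03,  6.55340241e-04,  2.68935924e-05,
        4.62418900e-04, -1.91287324e-03,  1.97965778e-03]), 'joint_efforts': array([ 9.79012402e-03, -9.51541901e+01,  3.77192482e+00, -4.64403784e+01,
        1.97918701e-02,  6.53743264e-03, -4.40259396e-05]), 'eef_pos': array([276.91231843, 615.40121324, 404.07535228]), 'tcp_rot': array([ 2.09856043e-01,  9.77732117e-01, -5.84981941e-04, -7.77393754e-05]), 'ft_force': array([0.02028345, 0.1429227 , 0.02733318]), 'wrist_torque': array([-0.01127738, -0.01169427, -0.04143836]), 'gripper_force': 0.0, 'grip_width': 0.9998896037213686}
```

View pics/top0.png

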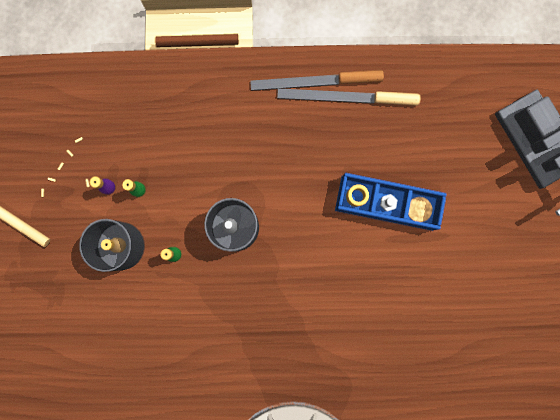

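View pics/side0.png

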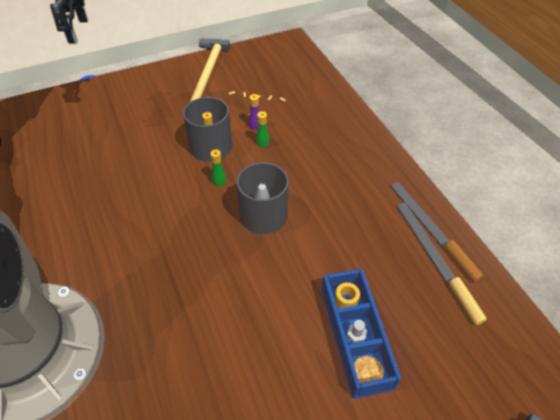

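Top view: the handle is in the left pot (ferrule top about (106,245)), the punch pot is at (231,225), the green and purple decoys stand beside the handle pot, and the cork pocket is the rightmost one at (420,208). In the side view, the handle top is at about (207,118) and the cork at (368,370).

```bash
python3 - <<'E'
from h import *
from scipy.optimize import least_squares
def fit(P):
    f=lambda p:np.hypot(P[:,0]-p[0],P[:,1]-p[1])-p[2]
    s=least_squares(f,[*P[:,:2].mean(0),50],loss='soft_l1');return s.x.round(1),len(P)
a=load('top0');b=load('side0')
for n,c,hs,pad,p2,p1 in(('top',a,(106,245),(420,208),(231,225),(112,245)),('side',b,(207,118),(368,370),(263,190),(208,125))):
    P=cloud(c);print(n,'hand',P[hs[1],hs[0]].round(1),'pad',P[pad[1],pad[0]].round(1), 'table',np.nanmedian(P[...,2]))
    for m in(p1,p2):
        W=P[max(0,m[1]-40):m[1]+40,m[0]-40:m[0]+40].reshape(-1,3)
        Z=W[(W[:,2]>111)&(W[:,2]<124)];print('rim',fit(Z),np.median(Z[:,2]))
    I=c['img'].astype(int);W=P[hs[1]-9:hs[1]+9,hs[0]-9:hs[0]+9].reshape(-1,3);Z=W[(W[:,2]>97)&(W[:,2]<108)];print('top of handle mean',np.nanmean(Z,0).round(1),np.ptp(Z,axis=0),len(Z))
    # box walls
    w=P[pad[1]-75:pad[1]+50,max(0,pad[0]-110):pad[0]+50].reshape(-1,3);im=I[pad[1]-75:pad[1]+50,max(0,pad[0]-110):pad[0]+50].reshape(-1,3)
    blue=(im[:,2]>im[:,0]+40)&(im[:,2]>im[:,1]+30)&np.isfinite(w[:,0])
    zs=w[blue,2];h,e=np.histogram(zs,bins=range(0,80,3));print(dict(zip(e,h)))
    zt=np.percentile(zs,95);T=w[blue&(w[:,2]>zt-5)];rect=cv2.minAreaRect(T[:,:2].astype(np.float32));print('zt',zt,rect,cv2.boxPoints(rect).round(0).tolist())
A=cv2.resize(a['img'][180:240,330:450],(800,400),interpolation=2);B=cv2.resize(a['img'][210:285,70:160],(480,400),interpolation=2)
cv2.imwrite('pics/c.png',A[:,:,::-1]);cv2.imwrite('pics/d.png',B[:,:,::-1])
E
```

```text
top hand [496.1 379.3  99.6] pad [ 567.5 -292.5   16.1] table 0.05830755493844837
rim (array([496.4, 375.7,  51.8]), 390) 116.46970647388851
rim (array([534.3, 119.3,  51.7]), 347) 116.87205234628898
top of handle mean [498.1 378.4 101.9] [20.76954727 21.9368476   9.89801564] 96
{np.int64(0): np.int64(36), np.int64(3): np.int64(163), np.int64(6): np.int64(445), np.int64(9): np.int64(334), np.int64(12): np.int64(80), np.int64(15): np.int64(22), np.int64(18): np.int64(22), np.int64(21): np.int64(5), np.int64(24): np.int64(5), np.int64(27): np.int64(1), np.int64(30): np.int64(1), np.int64(33): np.int64(1), np.int64(36): np.int64(2), np.int64(39): np.int64(18), np.int64(42): np.int64(19), np.int64(45): np.int64(48), np.int64(48): np.int64(142), np.int64(51): np.int64(145), np.int64(54): np.int64(350), np.int64(57): np.int64(425), np.int64(60): np.int64(144), np.int64(63): np.int64(7), np.int64(66): np.int64(0), np.int64(69): np.int64(0), np.int64(72): np.int64(0), np.int64(75): np.int64(0)}
zt 60.34921844777084 ((581.3456420898438, -221.6663360595703), (224.1910400390625, 79.345153808593
[... 591 characters left out ...]
(53), np.int64(24): np.int64(65), np.int64(27): np.int64(61), np.int64(30): np.int64(53), np.int64(33): np.int64(66), np.int64(36): np.int64(65), np.int64(39): np.int64(60), np.int64(42): np.int64(71), np.int64(45): np.int64(71), np.int64(48): np.int64(192), np.int64(51): np.int64(225), np.int64(54): np.int64(251), np.int64(57): np.int64(608), np.int64(60): np.int64(131), np.int64(63): np.int64(0), np.int64(66): np.int64(0), np.int64(69): np.int64(0), np.int64(72): np.int64(0), np.int64(75): np.int64(0)}
zt 59.94614756771428 ((574.8480224609375, -242.7410888671875), (178.7786865234375, 80.50646209716797), 77.23724365234375) [[516.0, -321.0], [594.0, -339.0], [634.0, -164.0], [555.0, -147.0]]
```

View pics/c.png

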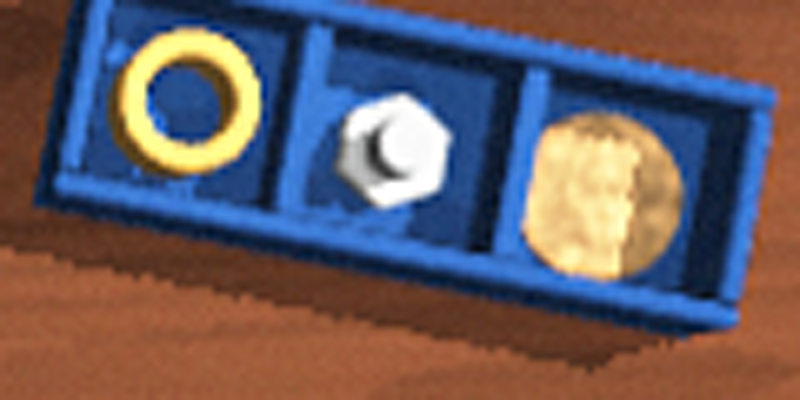

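View pics/d.png

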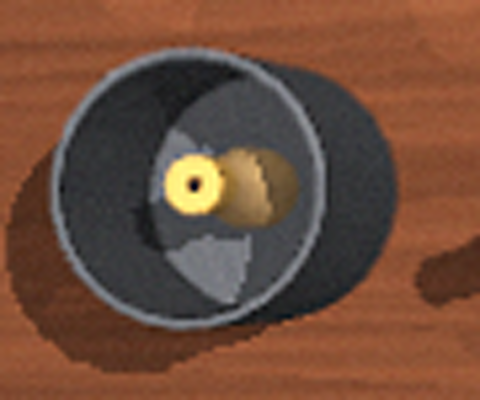

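Crops: the cork circle is centred near (419.6,208.9) full-frame, with its left edge just hidden by the wall. The ferrule top is at about (105.9,244.0) and the rim centre at about (104.9,244.6), so the handle is nearly centred.

```bash
python3 - <<'E'
from h import *
a=load('top0');b=load('side0')
print('T',atz(a,[(105.9,244.0),(104.9,244.6)],102).round(1),atz(a,[(419.6,208.9)],12).round(1))
for c,hs,pad in((a,(106,244),(420,208)),(b,(207,118),(368,370))):
    P=cloud(c);I=c['img'].astype(int);yel=(I[...,0]>I[...,2]+50)&(I[...,1]>I[...,2]+30)
    for m,lo,hi,s in((hs,97,107,14),(pad,4,24,28)):
        M=np.zeros(yel.shape,bool);M[m[1]-s:m[1]+s,m[0]-s:m[0]+s]=1
        M&=yel&(P[...,2]>lo)&(P[...,2]<hi);Q=P[M];v,u=np.nonzero(M)
        print(len(Q),'med',np.median(Q,0).round(1),'mid',((np.percentile(Q,2,0)+np.percentile(Q,98,0))/2).round(1),np.ptp(Q,axis=0).round(0))
B=cv2.resize(b['img'][90:165,175:245],(560,600),interpolation=2);B2=cv2.resize(b['img'][265:400,315:405],(240,360),interpolation=2)
C=np.zeros((600,800,3),np.uint8);C[:,:560]=B;C[:360,560:]=B2
cv2.imwrite('pics/e.png',C[:,:,::-1])
E
```

```text
T [[498.2 378.8 102. ]
 [497.  380.9 102. ]] [[ 565.9 -292.7   12. ]]
94 med [498.1 378.5 102. ] mid [498.1 379.1 102.1] [21. 22. 10.]
465 med [ 564.  -294.    11.3] mid [ 556.3 -307.8   10.7] [117. 109.  14.]
60 med [495.  376.5 101.6] mid [495.5 378.6 100.8] [21. 27.  8.]
538 med [ 567.2 -288.5   11.1] mid [ 567.  -287.7   11.1] [49. 77. 12.]
```

View pics/e.png

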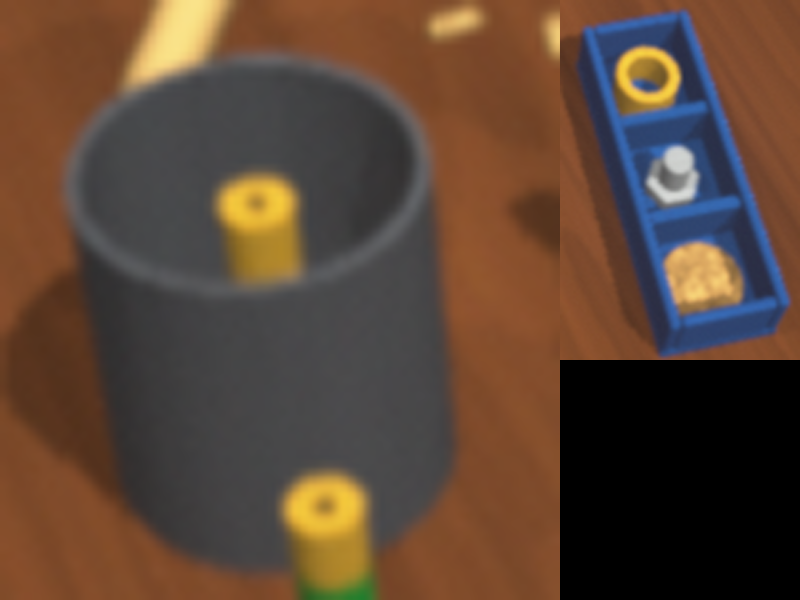

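Request:
servo_tool --pt "0.8 -1 0 0 0" --pt "0.8 -1 0 0 0" --pt "0.8 -1 0 0 0" --pt "0.8 -1 0 0 0" --pt "0.8 -1 0 0 0" --pt "0.8 -1 0 0 0" --pt "0.8 -1 0 0 0" --pt "0.8 -0.8 0 0 0" --pt "0.8 -0.8 0 0 0" --pt "0.8 -0.5 0 0 0"

```text
clock: 1.35
eef_pos: [477.6, 386.9, 404.6]
tcp_rot: [0.21, 0.978, -0.0, -0.0]
ft_force: [-0.1, 0.8, -0.7]
grip_width: 1.003
gripper_force: 0.0
```

Side crop: the ferrule top is centred at (206.7,114.9) full-frame, and the handle is upright. The cork pocket is the near end one.

```bash
python3 - <<'E'
from h import *
b=load('side0');print(atz(b,[(206.7,114.9)],102).round(1))
a=shot('top','top1');b=shot('side','side1')
for c in(a,b): print(proj(c,[[477.6,386.9,404.6-160]]))
C=np.hstack([a['img'][160:330,20:220],b['img'][0:170,120:320]])
cv2.imwrite('pics/f.png',cv2.resize(C,(800,340),interpolation=2)[:,:,::-1])
E
```

```text
[[496.4 380.5 102. ]]
[[ 77.21415436 253.93207943]]
[[190.44049677  64.48475084]]
```

View pics/f.png

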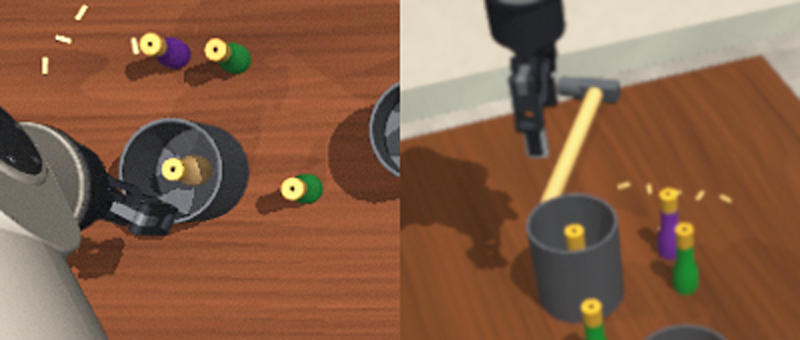

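The gripper hangs left of the handle, as expected. I'll centre it over the handle, half close, and come down above the rim.

Request:
servo_tool --pt "0.4 -0.15 0 0 125" --pt "0.4 -0.14 0 0 125" --pt "0 0 -0.5 0 125" --pt "0 0 -0.7 0 125" --pt "0 0 -0.7 0 125" --pt "0 0 -0.7 0 125" --pt "0 0 -0.4 0 125" --pt "0 0 0 0 125" --pt "0 0 0 0 125" --pt "0 0 0 0 125" --grip_force 30

```text
clock: 2.7
eef_pos: [497.1, 380.9, 330.3]
tcp_rot: [0.21, 0.978, 0.0, 0.0]
ft_force: [-0.6, 0.9, 0.6]
grip_width: 0.511
gripper_force: 0.0
```

```bash
python3 - <<'E'
from h import *
a=shot('top','top2');b=shot('side','side2')
for c in(a,b): print(proj(c,[[497.3,379.6,152],[497.3,379.6,102],[497.3,379.6,170]]))
C=np.hstack([a['img'][190:290,50:170],b['img'][70:170,150:270]])
cv2.imwrite('pics/g.png',cv2.resize(C,(800,333),interpolation=2)[:,:,::-1])
E
```

```text
[[ 97.69636148 243.9491526 ]
 [105.49779538 244.42229266]
 [ 94.70992496 243.76770326]]
[[204.86310306  98.31167056]
 [207.16295527 115.03154532]
 [203.99834488  92.01349034]]
```

View pics/g.png

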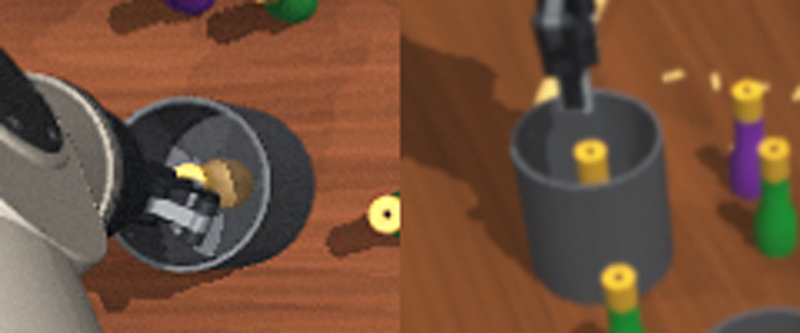

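Side crop: the half-closed fingers (tips about (203,102)) sit just over the mouth and in line with the ferrule. I'll go down and grip.

Request:
servo_tool --pt "0 -0.05 -0.5 0 125" --pt "0 0 -0.5 0 125" --pt "0 0 -0.5 0 125" --pt "0 0 -0.5 0 125" --pt "0 0 -0.5 0 125" --pt "0 0 -0.4 0 125" --pt "0 0 -0.22 0 125" --pt "0 0 0 0 125" --pt "0 0 0 0 125" --pt "0 0 0 0 125" --grip_force 30

```text
clock: 4.05
eef_pos: [497.1, 379.6, 252.1]
tcp_rot: [0.21, 0.978, 0.0, 0.0]
ft_force: [0.2, -0.7, -0.5]
grip_width: 0.512
gripper_force: 0.0
```

Request:
servo_tool --pt "0 0 0 0 145" --pt "0 0 0 0 160" --pt "0 0 0 0 175" --pt "0 0 0 0 190" --pt "0 0 0 0 205" --pt "0 0 0 0 230" --pt "0 0 0 0 255" --pt "0 0 0 0 255" --pt "0 0 0 0 255" --pt "0 0 0 0 255" --grip_force 40

```text
clock: 5.3
eef_pos: [497.0, 379.6, 251.8]
tcp_rot: [0.21, 0.978, 0.0, 0.0]
ft_force: [0.7, 1.5, 5.0]
grip_width: 0.245
gripper_force: 39.3
```

Gripped at about 21–22 mm. Lifting.

Request:
servo_tool --pt "0 0 0.2 0 255" --pt "0 0 0.4 0 255" --pt "0 0 0.6 0 255" --pt "0 0 0.8 0 255" --pt "0 0 0.8 0 255" --pt "0 0 0.8 0 255" --pt "0 0 0.8 0 255" --pt "0 0 0.8 0 255" --pt "0 0 0.8 0 255" --pt "0 0 0.4 0 255" --grip_force 50

```text
clock: 6.55
eef_pos: [497.1, 379.5, 414.0]
tcp_rot: [0.21, 0.978, 0.001, 0.001]
ft_force: [-0.5, -0.6, -1.3]
grip_width: 0.236
gripper_force: 48.9
```

```bash
python3 - <<'E'
from h import *
print({k:np.round(v,2) for k,v in sensors.sense().items() if k in('eef_pos','grip_width','ft_force')})
a=shot('top','top3');b=shot('side','side3')
C=np.hstack([a['img'][190:290,50:170],b['img'][50:150,150:270]])
cv2.imwrite('pics/i.png',cv2.resize(C,(800,333),interpolation=2)[:,:,::-1])
print(proj(b,[[497,379.6,400-252+102],[497,379.6,156]]))
E
```

```text
{'eef_pos': array([497.05, 379.45, 413.97]), 'ft_force': array([-0.45, -0.62, -1.3 ]), 'grip_width': np.float64(0.24)}
[[199.763594    62.08593515]
 [204.54847863  96.9580175 ]]
```

View pics/i.png

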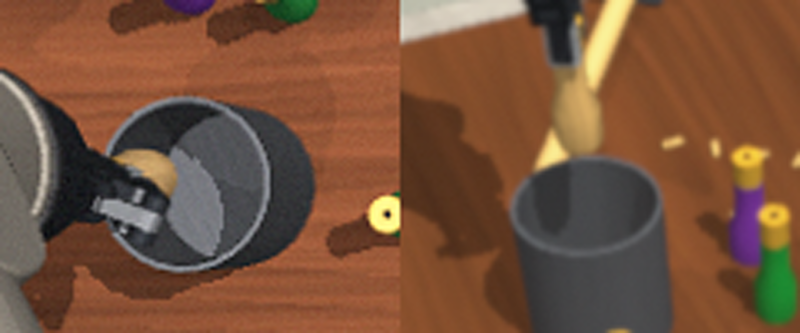

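The handle hangs free below the fingers with its foot at about (204,97), and the pot hasn't moved. Carrying it to the box.

Request:
servo_tool --pt "0.1 -0.3 0 0 255" --pt "0.1 -0.6 0 0 255" --pt "0.1 -0.9 0 0 255" --pt "0.1 -0.9 0 0 255" --pt "0.1 -0.9 0 0 255" --pt "0.1 -0.9 0 0 255" --pt "0.1 -0.9 0 0 255" --pt "0.1 -0.9 0 0 255" --pt "0.1 -0.9 0 0 255" --pt "0.1 -0.9 0 0 255"

```text
clock: 7.9
eef_pos: [522.1, 175.5, 411.7]
tcp_rot: [0.21, 0.978, 0.0, 0.0]
ft_force: [0.8, -0.4, -1.5]
grip_width: 0.237
gripper_force: 48.9
```

Request:
servo_tool --pt "0.1 -0.9 0 0 255" --pt "0.1 -0.9 0 0 255" --pt "0.1 -0.9 0 0 255" --pt "0.1 -0.9 0 0 255" --pt "0.1 -0.9 0 0 255" --pt "0.1 -0.9 0 0 255" --pt "0.1 -0.9 0 0 255" --pt "0.1 -0.9 0 0 255" --pt "0.1 -0.9 0 0 255" --pt "0.1 -0.9 0 0 255"

```text
clock: 9.15
eef_pos: [546.8, -49.4, 411.7]
tcp_rot: [0.21, 0.978, -0.0, 0.0]
ft_force: [-0.4, -0.9, -0.4]
grip_width: 0.237
gripper_force: 48.9
```

Request:
servo_tool --pt "0.1 -0.9 0 0 255" --pt "0.1 -0.9 0 0 255" --pt "0.1 -0.9 0 0 255" --pt "0.1 -0.9 0 0 255" --pt "0.1 -0.9 0 0 255" --pt "0.1 -0.9 0 0 255" --pt "0.1 -0.9 0 0 255" --pt "0 -0.7 0 0 255" --pt "0 -0.6 0 0 255" --pt "0 -0.3 0 0 255"

```text
clock: 10.4
eef_pos: [564.2, -246.4, 411.7]
tcp_rot: [0.21, 0.978, -0.0, -0.0]
ft_force: [0.7, 0.6, -0.3]
grip_width: 0.239
gripper_force: 48.9
```

Request:
servo_tool --pt "0.07 -0.5 0 0 255" --pt "0 -0.7 0 0 255" --pt "0 -0.4 0 0 255" --pt "0 -0.22 -0.3 0 255" --pt "0 0 -0.5 0 255" --pt "0 0 -0.5 0 255" --pt "0 0 -0.4 0 255" --pt "0 0 -0.3 0 255" --pt "0 0 0 0 255" --pt "0 0 0 0 255"

```text
clock: 11.65
eef_pos: [566.3, -291.0, 362.1]
tcp_rot: [0.21, 0.978, -0.0, 0.0]
ft_force: [1.1, 0.2, -0.8]
grip_width: 0.236
gripper_force: 48.9
```

```bash
python3 - <<'E'
from h import *
s=sensors.sense();p=s['eef_pos'];print(p)
a=shot('top','top4');b=shot('side','side4')
P=cloud(b);I=b['img'].astype(int);wd=(I[...,0]>I[...,2]+40)&(np.hypot(P[...,0]-p[0],P[...,1]-p[1])<45)
f=p[2]-252+6
for z in range(int(f),int(f)+75,8):
    Q=P[wd&(P[...,2]>=z)&(P[...,2]<z+8)]
    if len(Q):print(z-int(f),len(Q),np.median(Q,0).round(1),Q[:,:2].min(0).round(1),Q[:,:2].max(0).round(1))
print(proj(b,[[p[0],p[1],f],[p[0],p[1],f+96],[566,-292,12]]),proj(a,[[p[0],p[1],f]]))
C=np.hstack([a['img'][130:270,360:520],b['img'][250:390,290:450]])
cv2.imwrite('pics/j.png',cv2.resize(C,(800,350),interpolation=2)[:,:,::-1])
E
```

```text
[ 566.33732365 -291.02880203  362.05265869]
0 7 [ 563.3 -305.8  122.6] [ 555.9 -306. ] [ 570.6 -302.7]
8 23 [ 555.  -302.6  128. ] [ 549.5 -307. ] [ 570.8 -291.6]
16 47 [ 555.  -302.6  136.7] [ 548.7 -307.2] [ 573.2 -285. ]
24 53 [ 553.4 -301.9  144.8] [ 548.8 -307.1] [ 577.1 -284.1]
32 78 [ 556.2 -300.2  152.2] [ 549.1 -306.5] [ 574.2 -278.6]
40 68 [ 556.7 -297.3  158.9] [ 551.5 -303.6] [ 571.2 -279.6]
48 28 [ 556.7 -296.5  167.8] [ 554.6 -301.8] [ 564.2 -285.8]
56 12 [ 555.3 -291.6  175.9] [ 554.3 -298.9] [ 559. -287.]
64 6 [ 554.7 -289.6  182.9] [ 554.5 -290.7] [ 559.1 -284.6]
72 9 [ 554.5 -291.4  193.1] [ 550.3 -307.8] [ 563.7 -278.7]
[[378.19285944 346.79470641]
 [389.01844147 320.64603579]
 [368.65448451 370.57194027]] [[432.39923605 204.39660802]]
```

View pics/j.png

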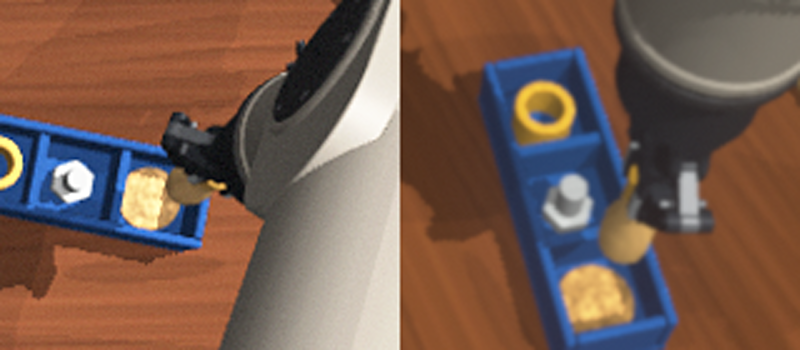

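Crops: the bulb (bottom about (379,353) in the side view) hangs over the cork pocket. Depth puts its axis within 2 mm of the pad axis and near vertical. Lowering.

Request:
servo_tool --pt "0 -0.04 -0.4 0 255" --pt "0 0 -0.5 0 255" --pt "0 0 -0.5 0 255" --pt "0 0 -0.5 0 255" --pt "0 0 -0.5 0 255" --pt "0 0 -0.5 0 255" --pt "0 0 -0.5 0 255" --pt "0 0 -0.4 0 255" --pt "0 0 -0.2 0 255" --pt "0 0 0 0 255"

```text
clock: 13.0
eef_pos: [566.2, -292.0, 261.5]
tcp_rot: [0.21, 0.978, -0.0, -0.0]
ft_force: [0.2, 0.1, 0.1]
grip_width: 0.236
gripper_force: 48.9
```

Request:
servo_tool --pt "0 0 -0.04 0 255" --pt "0 0 0 0 255" --pt "0 0 0 0 255" --pt "0 0 0 0 255" --pt "0 0 0 0 255" --pt "0 0 0 0 255" --pt "0 0 0 0 255" --pt "0 0 0 0 255" --pt "0 0 0 0 255" --pt "0 0 0 0 255"

```text
clock: 14.25
eef_pos: [566.3, -291.9, 260.7]
tcp_rot: [0.21, 0.978, -0.0, -0.0]
ft_force: [0.2, -0.8, -0.8]
grip_width: 0.241
gripper_force: 48.9
```

Request:
servo_tool --pt "0 0 -0.04 0 255" --pt "0 0 0 0 255" --pt "0 0 -0.04 0 255" --pt "0 0 0 0 255" --pt "0 0 0 0 255" --pt "0 0 0 0 255" --pt "0 0 0 0 255" --pt "0 0 0 0 255" --pt "0 0 0 0 255" --pt "0 0 0 0 255"

```text
clock: 15.5
eef_pos: [566.3, -291.9, 258.7]
tcp_rot: [0.21, 0.978, -0.0, -0.0]
ft_force: [-0.0, -0.2, -1.0]
grip_width: 0.237
gripper_force: 48.9
```

Request:
servo_tool --pt "0 0 -0.04 0 255" --pt "0 0 0 0 255" --pt "0 0 -0.03 0 255" --pt "0 0 0 0 255" --pt "0 0 0 0 255" --pt "0 0 0 0 255" --pt "0 0 0 0 255" --pt "0 0 0 0 255" --pt "0 0 0 0 255" --pt "0 0 0 0 255"

```text
clock: 16.75
eef_pos: [566.2, -292.0, 257.0]
tcp_rot: [0.21, 0.978, -0.0, -0.0]
ft_force: [0.3, 0.1, -1.1]
grip_width: 0.236
gripper_force: 49.1
```

Request:
servo_tool --pt "0 0 -0.03 0 255" --pt "0 0 0 0 255" --pt "0 0 -0.03 0 255" --pt "0 0 0 0 255" --pt "0 0 0 0 255" --pt "0 0 0 0 255" --pt "0 0 0 0 255" --pt "0 0 0 0 255" --pt "0 0 0 0 255" --pt "0 0 0 0 255"

```text
clock: 18.0
eef_pos: [566.6, -292.3, 256.8]
tcp_rot: [0.21, 0.978, 0.0, 0.001]
ft_force: [-3.6, 1.8, 19.0]
grip_width: 0.237
gripper_force: 51.0
```

Contact at z≈257. I'll ease up slightly, open slowly and rise.

Request:
servo_tool --pt "0 0 0.04 0 255" --pt "0 0 0 0 255" --pt "0 0 0 0 200" --pt "0 0 0 0 185" --pt "0 0 0 0 170" --pt "0 0 0 0 150" --pt "0 0 0 0 130" --pt "0 0 0 0 110" --pt "0 0 0 0 90" --pt "0 0 0 0 90" --grip_force 20

```text
clock: 19.25
eef_pos: [566.2, -292.0, 256.5]
tcp_rot: [0.21, 0.978, -0.0, 0.0]
ft_force: [-0.0, -0.9, -0.1]
grip_width: 0.646
gripper_force: 0.0
```

Request:
servo_tool --pt "0 0 0 0 90" --pt "0 0 0.2 0 90" --pt "0 0 0.4 0 90" --pt "0 0 0.6 0 90" --pt "0 0 0.8 0 90" --pt "0 0 0.9 0 90" --pt "0 0 0.9 0 90" --pt "0 0 0.8 0 90" --pt "0 0 0.6 0 90" --pt "0 0 0.3 0 90"

```text
clock: 20.5
eef_pos: [566.3, -292.0, 395.0]
tcp_rot: [0.21, 0.978, -0.0, 0.0]
ft_force: [-0.7, -0.3, -0.3]
grip_width: 0.648
gripper_force: 0.0
```

```bash
python3 - <<'E'
from h import *
s=sensors.sense();print(s['clock'],s['eef_pos'])
a=shot('top','top5');b=shot('side','side5')
P=cloud(b);I=b['img'].astype(int);wd=(I[...,0]>I[...,2]+40)&(np.hypot(P[...,0]-566,P[...,1]+292)<26)
for z in range(14,110,10):
    Q=P[wd&(P[...,2]>=z)&(P[...,2]<z+10)]
    if len(Q):print(z,len(Q),np.median(Q,0).round(1))
C=np.hstack([a['img'][130:270,360:520],b['img'][250:390,290:450]])
cv2.imwrite('pics/k.png',cv2.resize(C,(800,350),interpolation=2)[:,:,::-1])
E
```

```text
20.5 [ 566.25562269 -292.00268218  395.02077545]
14 36 [ 552.7 -301.6   20. ]
24 39 [ 553.1 -301.6   29.6]
34 60 [ 554.8 -300.8   40.2]
44 95 [ 556.5 -300.3   48.2]
54 46 [ 558.1 -298.9   56.9]
64 36 [ 557.  -297.5   68.7]
74 28 [ 558.1 -299.4   79.2]
84 24 [ 557.9 -299.1   89. ]
94 36 [ 558.3 -299.    98.9]
104 144 [ 565.1 -291.9  107.4]
```

View pics/k.png

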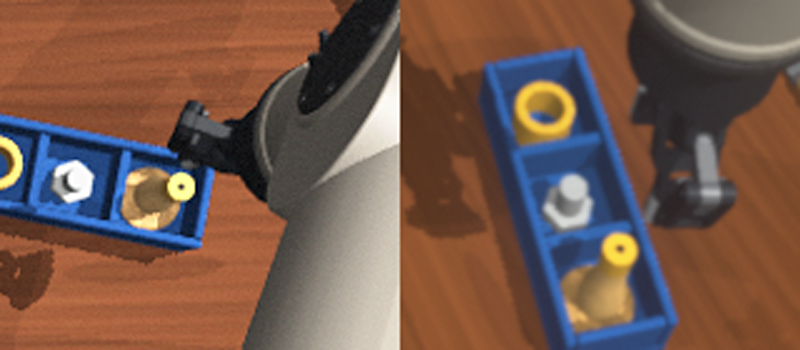

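The handle stands upright on the cork with the ferrule up: the top is at about (378,350) in the side view, and depth gives (565,-292). The gripper is clear.

```bash
python3 -c "
from cell import r;print(r.finish_job())"
```

```text
the job is handed in; nothing more can be done
None
```

The file handle now stands upright, ferrule up, on the cork pad in the free pocket; I handed the job in at about 21 s of the 38 s, with the gripper clear and both pots left in place.

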